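# Engage the tube mixer's drive on the loaded side

## Robot

A 6-joint arm with a two-finger parallel gripper is mounted at the origin on the work surface. World frame = base frame: x ahead of the robot, y to its left, z up, the work surface at z = 0. Lengths are in m, angles in degrees, forces in N, time in s.
With the tool pointing down it reaches from about 0.35 to 0.875 m from the base axis. Payload 4.2 kg.
Tool frame: the origin (TCP) lies between the finger pads; the fingertips stand 17 mm ahead of it and the grasp point (between the pads) lies 2 mm behind it; z points along the fingers, y is the line along which they close (so a half turn about z gives the same grasp; the last joint's range is limited). The gripper opens to 87 mm and grips with 3 to 60 N. Pads are 19 mm wide; open, the fingers measure 117 mm over their backs; the gripper's body (75 mm by 190 mm) begins 51 mm behind the grasp point.
Start: joints at [-56.86, 22.042, 0.453, 0, -68.411, -14.817], TCP at [0.197, -0.593, 0.24] pointing down, gripper open.
Joint ranges: [-179.83, 179.83], [-69.29, 118.12], [-61.27, 80.66], [-181.25, 117.63], [-171.15, -9.14], [-177.46, 177.46]. Speed limits (degrees/s): [159.86, 159.86, 180, 180, 180, 180].

## Interface

Orientations are given as a 3x3 rotation matrix whose columns are the frame's x, y, z axes.
In Python, from station import sense, capture, r, masks_of gives the robot as it stands.
- The arm moves only by the tool apply_moves, never from a script. Its argument "steps" is a list that holds one entry, the list of rows, each a list of 7 numbers: the opening, from 0 (shut) to 1 (fully open), then the shift along the tool's x, y, z in mm, then the turn, a rotation vector about the tool's x, y, z in rad. A call has 1 to 12 rows; each row shifts and turns the commanded pose from where the row before left it, along the tool's axes as they then stand; what a row does not reach is not made up. A row lasts 1/8 s, in which the tool goes at most 62.5 mm and 10.7 degrees, less where a joint would pass 70% of its speed; a pose out of reach is approached as far as the arm can. A call with a gripper value outside its range is refused whole. The fingers move at their own pace and stop on an object; the grip force is fixed at half the most. Time passes only in rows, so rows that do not move let the fingers close. It gives the time, the measured TCP pose, the force and the opening at its end, in the units of the state.
- sense(): the state, without advancing time (a new reading comes with each control period).
- capture(name): name is "scene" or "top" or "wrist"; returns a dict with "color" (480x640x3 uint8, red, green, blue), "vfov" (degrees; the focal length in pixels is half the picture's height over the tangent of half this angle, whatever the lens; pixels are square), "cx", "cy" (the principal point, pixels), "dist" ([k1, k2, p1, p2, k3] as OpenCV has them; the pictures are not rectified), "T" (4x4, takes a point from camera to world coordinates). Camera axes: x right, y down, z forward; pixel columns grow to the right and rows downward; lengths in m; the calibration is good to about 2 mm. A picture is of the moment at which its call begins. There is no depth.
- r.finish_job(): hands the job in, once; it reports no verdict.
Trained networks look in a picture, given as the dict that the camera call returned (one of the last four; its "shot" number tells which), for a name from the list of things; names that differ only in an ending like _2 or _b are one class to them, and where a whole thing is asked for, a point or a joint stands for the part that bears it (a point fixed in the world has none). Each returns a list of dicts, best first, with "confidence" (0 to 1); they miss things now and then, are a little off and sometimes report something else, mostly with a low value. They report only what shows in the picture. A call takes as long as a camera call. They do not tell look-alikes from the thing itself.
- masks_of(picture, thing): "pixels" (480x640 bool, what is visible of it) and "box" ([left, top, width, height] in pixels, round what is visible of it).
The state is a dict: "time_s": time; "joints": joint angles; "joint_velocities": joint speeds; "effort": joint torques, N m; "tcp_pos": TCP position; "ee_rot": TCP orientation; "wrist_force": force on the tool from outside, world axes, zero at the start; "moment": the same for the moment, N m; "gripper_width": opening from 0.0 (shut) to 1.0 (fully open).
Only numpy, scipy, OpenCV 4.12 (cv2) and the standard library are available. Lean on these libraries where they do the work, as an engineer would, in place of code of your own. Each camera call takes 0.05 s, during which the arm holds its last target. There are 200 camera calls.

## Task

The twin tube mixer is in neutral: its lever stands in the middle of the H-shaped gate between the two racks. Put the drive in gear on the side of the rack that is loaded with capped tubes: shift the lever across the neutral slot to that side, then forward (away from the robot) to the end of that slot, and let go. Leave the stirrer's lever, in its straight slot, and the tube rack where they are.

Things in the scene. Friction and masses are not known exactly. Their poses are not given: they have to be found in the camera images.
- mixer: Fixed white housing, 220 (x) by 400 (y) by 60 mm high. Origin: centre of underside; x forward, away from the robot (yaw within 0.25 rad), y left, z up. Mid-top: aluminium gate, 120 x 116 mm, top 66 mm up, with an H opening: a neutral slot along y (22 mm wide, at x = 0) joins two slots along x at y = +38 and -38 mm. At y = +145 and -145 mm: stations with a loaded and a like but empty rack.
- mixer_knob (a point): Centre of the mixer lever's grip: black upright cylinder, 32 mm across, 40 high, centre 150 mm above the table, on a 12 mm steel stem. It slides upright, no tilt, 3 N friction, stays where left. In the mixer's frame: y -38 to 38 mm (when within 5 mm of x = 0), x -40 to 40 mm (when beyond 33 mm in y, either side). Starts in neutral, within 15 mm of the middle.
- tube_rack: The loaded rack: grey, 150 x 70 mm, with eight white-capped tubes standing in it, 78 mm high in all, loose on one of the mixer's two stations, left (+y) or right (-y); tops 142 mm above the table. Origin: centre of its underside, x along its length. The empty rack on the other station is 48 mm high.
- stirrer_knob (a point): Not to be moved: the like black grip (32 mm across, 40 mm high, centre 150 mm above the table) of the lever in the straight slot of the magnetic stirrer, a smaller white machine (220 x 170 x 60 mm) with a round steel plate, that stands beside the mixer.
There are look-alikes about, which are no part of the job. What is shaped like the tube_rack but red is not meant.

How it is judged:
By the outcome, as a careful person would: the job done as asked, in the order asked, and still so for the second after the job is handed in, with the robot touching nothing.
It also fails if it takes over 32 s, if anything falls off the work surface, if the arm or the gripper's body presses on something with over 40 N, if the wrist force passes 120 N, or if a joint passes its speed limit or range.

## Working session

There is one attempt and no reset: what is moved stays moved. The work goes in short steps, Python scripts to look and compute and a tool call to move; the robot and the scene stay as the last step left them, time stands still between calls to the robot, and variables do not carry over. Pictures are saved under pics/ and viewed, on a budget of 10 in all, crops included, one or two more only if the job needs it, and the job is handed in when it is done.

Besides the shell and the picture viewer there is one more tool, called after ">>>" as name(argument=value, ...) on one line, values as JSON. apply_moves: Moves the arm, as the interface text tells. Its arguments: {"type":"object","properties":{"steps":{"type":"array","items":{"type":"array","items":{"type":"array","items":{"type":"number"}}}}},"required":["steps"]}

```bash
mkdir -p pics; ls
python3 - <<'E'
from station import sense, capture, r, masks_of
import cv2
s=sense();print(s['time_s'],s['tcp_pos'],s['ee_rot'])
for n in('scene','top'):
    p=capture(n);cv2.imwrite(f'pics/{n}0.png',p['color'][:,:,::-1])
    print(n,p['T'].tolist() if hasattr(p['T'],'tolist') else p['T'],p['vfov'],p['cx'],p['cy'],p['dist'])
    for t in('mixer','mixer_knob','tube_rack','stirrer_knob'):
        for m in masks_of(p,t):print(t,m['box'],round(m['confidence'],2))
E
```

```text
pics
0.0 [ 0.19629886 -0.59276736  0.23847541] [[-9.49353977e-01 -3.14207639e-01 -7.65038285e-04]
 [-3.14208557e-01  9.49351827e-01  2.02284999e-03]
 [ 9.06955751e-05  2.16078226e-03 -9.99997661e-01]]
scene [[-0.5552981923923206, 0.6290954149075088, -0.5439511710329984, 0.9565342326567347], [0.8315100169724574, 0.4079226643517633, -0.3770811472118724, 0.2681149533588082], [-0.015330009794009863, -0.661693326889812, -0.7496178572774314, 0.7417017655268148], [0.0, 0.0, 0.0, 1.0]] 56.10938832162183 321.7994266313412 238.46128595527654 [0.0104376 0.        0.        0.        0.       ]
mixer_knob [440.4, 297.6, 27.1, 49.6] 0.59
tube_rack [168.2, 168.7, 35.5, 63.4] 0.78
tube_rack [330.0, 250.4, 84.1, 91.4] 0.67
stirrer_knob [251.5, 172.2, 19.2, 43.9] 0.62
top [[-0.013664800293555988, -0.9956187385892552, 0.09250189513127659, 0.41378871478525736], [-0.9998563312794303, 0.01267759997756794, -0.011251455872320848, -0.023503092620228334], [0.010029458279251507, -0.09264235439985981, -0.9956489361908019, 1.0342392576776513], [0.0, 0.0, 0.0, 1.0]] 56.997522246000685 314.7848463189098 238.7283356770341 [-0.06730086  0.          0.          0.          0.        ]
mixer [101.1, 167.4, 190.6, 113.1] 0.68
mixer_knob [179.6, 209.4, 24.7, 16.1] 0.65
tube_rack [445.8, 205.7, 67.6, 67.2] 0.96
tube_rack [236.0, 182.2, 46.6, 76.0] 0.94
stirrer_knob [395.5, 244.5, 20.1, 12.8] 0.74
```

View pics/top0.png

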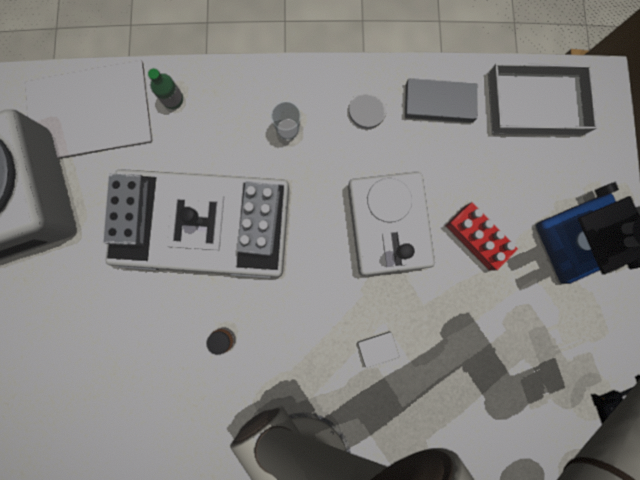

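View pics/scene0.png

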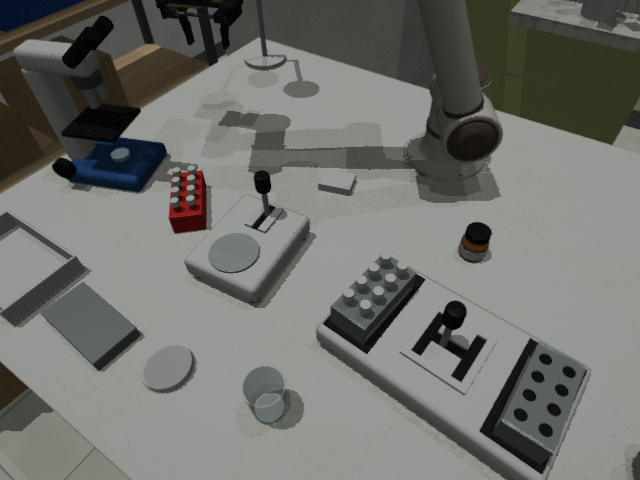

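The top view shows the mixer at about (197,222), with its lever grip at (188,215). The grey rack with white caps is at (260,218), on the -y side (right). The empty rack is at (123,210). The red rack at (483,237) and the stirrer grip at (403,251) are look-alikes. Next I'll enlarge the mixer and measure it.

```bash
cat > h.py <<'E'
import numpy as np, cv2
def K(p):
    f=240/np.tan(np.radians(p['vfov']/2)); return np.array([[f,0,p['cx']],[0,f,p['cy']],[0,0,1.]])
def ray(p,uv):
    T=np.array(p['T']); q=cv2.undistortPoints(np.array(uv,float).reshape(-1,1,2),K(p),np.array(p['dist']))[:,0]
    return T[:3,3], np.c_[q,np.ones(len(q))]@T[:3,:3].T
def atz(p,uv,z):
    o,d=ray(p,uv); return o+d*((z-o[2])/d[:,2])[:,None]
def proj(p,X):
    T=np.array(p['T']); Ti=np.linalg.inv(T); X=np.atleast_2d(X)
    return cv2.projectPoints(X,cv2.Rodrigues(Ti[:3,:3])[0],Ti[:3,3],K(p),np.array(p['dist']))[0][:,0]
E
python3 - <<'E'
from station import capture
from h import *
p=capture('top')
c=p['color'][160:285,95:295,::-1]
cv2.imwrite('pics/crop0.png',cv2.resize(c,None,fx=4,fy=4,interpolation=cv2.INTER_CUBIC))
a=atz(p,[(115,170),(288,180),(283,277),(107,265)],.06);print(a.round(3))
print(atz(p,[(188,215)],.17))
E
```

```text
[[0.667 0.417 0.06 ]
 [0.637 0.024 0.06 ]
 [0.421 0.036 0.06 ]
 [0.451 0.429 0.06 ]]
[[0.54444023 0.21701926 0.17      ]]
```

View pics/crop0.png

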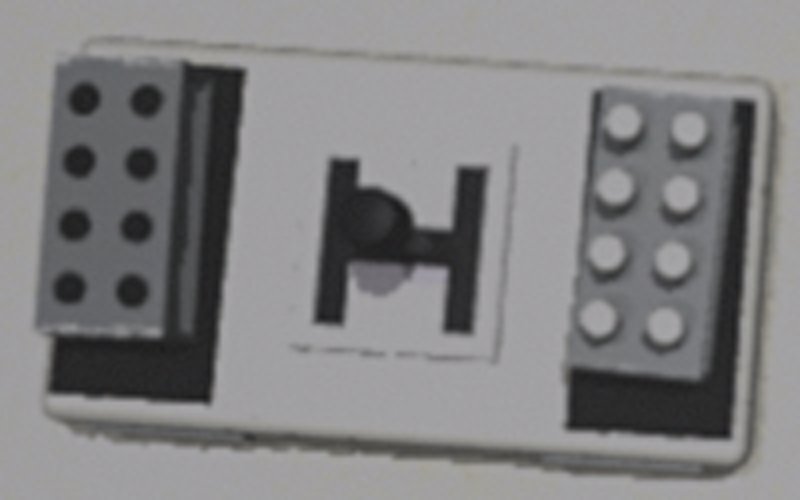

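The crop confirms it: white-capped tubes stand at crop (640,230), the right (-y) station. The rack at (115,195) has empty holes. The lever sits in the neutral slot at crop (372,213), towards the left.

Run:
```python
from station import capture,sense,masks_of
from h import *
p=capture('top')
c=np.array([(331,158),(358,160),(315,322),(343,324),(458,166),(488,167),(444,331),(474,332)])/4+[95,160]-.375
a=atz(p,c,.066);C=a.mean(0);L=a[:4].mean(0);R=a[4:].mean(0)
xl=a[[0,1,4,5]].mean(0)-a[[2,3,6,7]].mean(0);yl=L-R
print('C',C,'len',np.linalg.norm(xl),'sep',np.linalg.norm(yl),'yaw',np.arctan2(xl[1],xl[0]),np.arctan2(-yl[0],yl[1]))
k=atz(p,[(188-.2,213.2)],.17)[0]; 
s=capture('scene');print('knob',k, proj(s,k), [m['box'] for m in masks_of(s,'mixer_knob')])
yaw=-.07;X=np.array([np.cos(yaw),np.sin(yaw)]);Y=np.array([-X[1],X[0]])
print('knob in mixer',(k-C)[:2]@X,(k-C)[:2]@Y)
S=sense();R=np.array(S['ee_rot']);d=np.array([k[0],k[1],.24])-S['tcp_pos'];print('tool move mm',R.T@d*1e3,'turn',np.arctan2(R[1,1],R[0,1])-(np.pi/2+yaw))
```

```text
C [0.54702713 0.23031476 0.066     ] len 0.09199241246301713 sep 0.07233366072286422 yaw -0.07652318427572039 -0.07556663080362526
knob [0.54804604 0.21747324 0.17      ] [[452.02396955 306.20605347]] [[443.5, 297.7, 25.9, 51.4]]
knob in mixer 0.0019145914159119555 -0.012738813123361333
tool move mm [-5.88594477e+02  6.59137773e+02 -4.31277278e-01] turn 0.38978800452245754
```

>>> apply_moves(steps=[[[0.7,-39,44,0,0,0,0],[0.7,-39,44,0,0,0,0],[0.7,-39,44,0,0,0,0],[0.7,-39,44,0,0,0,0],[0.7,-39,44,0,0,0,0],[0.7,-39,44,0,0,0,0],[0.7,-39,44,0,0,0,0],[0.7,-39,44,0,0,0,0],[0.7,-39,44,0,0,0,0],[0.7,-39,44,0,0,0,0],[0.7,-39,44,0,0,0,0],[0.7,-39,44,0,0,0,0]]])

```text
time_s: 2.2
tcp_pos: [0.4753, 0.0571, 0.2401]
ee_rot: [[-0.949, -0.315, 0.001], [-0.315, 0.949, 0.0], [-0.001, -0.0, -1.0]]
wrist_force: [0.7, -0.7, 0.1]
gripper_width: 0.699
```

>>> apply_moves(steps=[[[0.7,-39,44,0,0,0,0],[0.7,-39,44,0,0,0,0],[0.7,-4,0,0,0,0,0.13],[0.7,0,0,0,0,0,0.13],[0.7,0,0,0,0,0,0.13],[0.7,0,0,0,0,0,0]]])

```text
time_s: 2.95
tcp_pos: [0.525, 0.1645, 0.2396]
ee_rot: [[-0.998, 0.068, 0.0], [0.068, 0.998, 0.0], [-0.0, 0.0, -1.0]]
wrist_force: [-0.3, 1.2, 0.0]
gripper_width: 0.698
```

Run:
```python
from station import capture,sense,masks_of
from h import *
S=sense();R=np.array(S['ee_rot']);print(S['time_s'],S['tcp_pos'],R.round(3).tolist(),S['gripper_width'])
p=capture('wrist');im=p['color'].copy()
o=proj(p,[[.548,.2175,.17]])[0];print(o,[(m['box'],m['confidence']) for m in masks_of(p,'mixer_knob')])
cv2.circle(im,(int(o[0]),int(o[1])),4,(255,0,0),1)
cv2.imwrite('pics/w1.png',im[:,:,::-1])
```

```text
2.95 [0.52495879 0.16446242 0.2396079 ] [[-0.998, 0.068, 0.0], [0.068, 0.998, 0.0], [-0.0, 0.0, -1.0]] 0.6982824616114505
[411.89443664 292.43044531] [([384.9, 227.4, 59.3, 78.7], 0.88)]
```

View pics/w1.png

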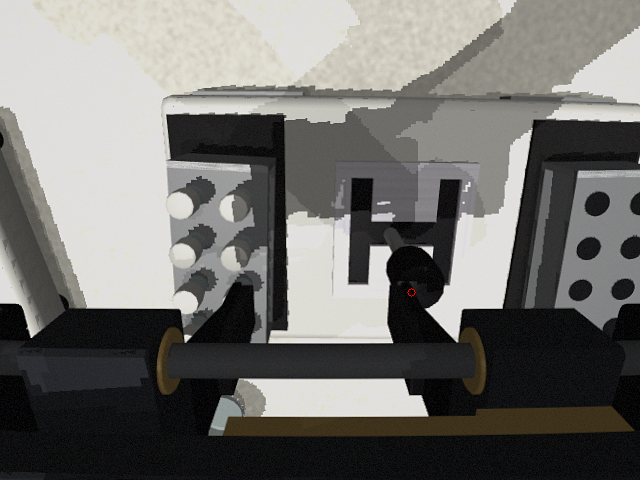

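The wrist view has the capped tubes at left (210,240), the H-gate at (405,235) and the knob's top disc at about (416,280). My estimate of (411,292) is several mm off, so I'll refine it with the mask.

Run:
```python
from station import capture,sense,masks_of
from h import *
from scipy.optimize import minimize
t=np.linspace(0,2*np.pi,40)
def cyl(x,y): return np.vstack([np.c_[x+r*np.cos(t),y+r*np.sin(t),0*t+z] for z,r in((.17,.016),(.13,.016))]+[np.c_[x+.006*np.cos(t),y+.006*np.sin(t),0*t+.08]])
for n in('wrist','scene','top'):
    p=capture(n)
    ms=[m for m in masks_of(p,'mixer_knob')][:1]
    if not ms: print(n,'none');continue
    M=ms[0]['pixels'];v=cv2.findNonZero(M.astype(np.uint8))
    def render(q):
        I=np.zeros((480,640),np.uint8);P=proj(p,cyl(*q))
        cv2.fillConvexPoly(I,cv2.convexHull(np.round(P[:80]*16).astype(np.int32)),1,shift=4)
        cv2.fillConvexPoly(I,cv2.convexHull(np.round(np.vstack([proj(p,np.c_[q[0]+.006*np.cos(t),q[1]+.006*np.sin(t),0*t+.14]),P[80:]])*16).astype(np.int32)),1,shift=4)
        return I>0
    cost=lambda q:(render(q)^M).sum()/M.sum()
    b=min((minimize(cost,[x,y],method='Nelder-Mead',options=dict(initial_simplex=[[x,y],[x+.004,y],[x,y+.004]])) for x in(.54,.548) for y in(.215,.225)),key=lambda o:o.fun)
    print(n,b.x,b.fun)
    if n=='wrist':
        a=atz(p,[(350,178),(373,178),(348,284),(370,284),(440,180),(461,180)],.066);print(a.round(4))
        im=p['color'].copy();im[...,0]=np.maximum(im[...,0],255*(render(b.x)^cv2.erode(render(b.x).astype(np.uint8),np.ones((3,3))).astype(bool)))
        cv2.imwrite('pics/w2.png',cv2.resize(im[150:320,300:500,::-1],None,fx=3,fy=3))
```

```text
wrist [0.5426969  0.22102466] 0.3740340030911901
[[0.4949 0.1902 0.066 ]
 [0.4961 0.2087 0.066 ]
 [0.588  0.1841 0.066 ]
 [0.5893 0.2033 0.066 ]
 [0.5013 0.2629 0.066 ]
 [0.5024 0.28   0.066 ]]
scene [0.55096127 0.22382742] 0.17103448275862068
top none
```

View pics/w2.png

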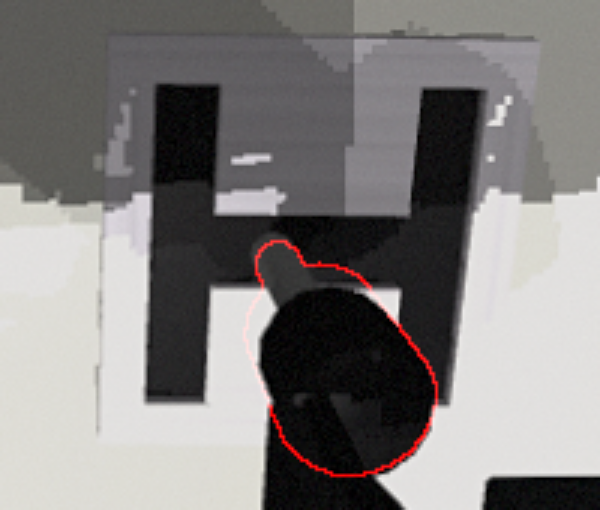

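Averaging the views gives knob ≈ (0.545, 0.221), gate centre ≈ (0.5455, 0.2315) and yaw ≈ -0.07. I'll go over the knob, descend and close.

>>> apply_moves(steps=[[[0.7,-8,29,0,0,0,0],[0.7,-8,29,0,0,0,0],[0.7,0,0,0,0,0,0],[0.7,0,0,20,0,0,0],[0.7,0,0,20,0,0,0],[0.7,0,0,20,0,0,0],[0.7,0,0,20,0,0,0],[0.7,0,0,10,0,0,0],[0.7,0,0,0,0,0,0]]])

```text
time_s: 4.47
tcp_pos: [0.5447, 0.2206, 0.1492]
ee_rot: [[-0.998, 0.07, -0.001], [0.07, 0.998, -0.001], [0.001, -0.001, -1.0]]
wrist_force: [0.3, 0.8, -0.5]
gripper_width: 0.698
```

Run:
```python
from station import capture,sense
from h import *
S=sense();print(S['time_s'],S['tcp_pos'],S['wrist_force'])
a=capture('scene')['color'][200:420,330:590,::-1]
b=capture('wrist')['color'][150:480,100:600,::-1]
cv2.imwrite('pics/c3.png',np.hstack([cv2.resize(a,(400,340)),cv2.resize(b,(400,340))]))
```

```text
4.475 [0.54471317 0.22061072 0.14916017] [ 0.29608352  0.80736736 -0.5139235 ]
```

View pics/c3.png

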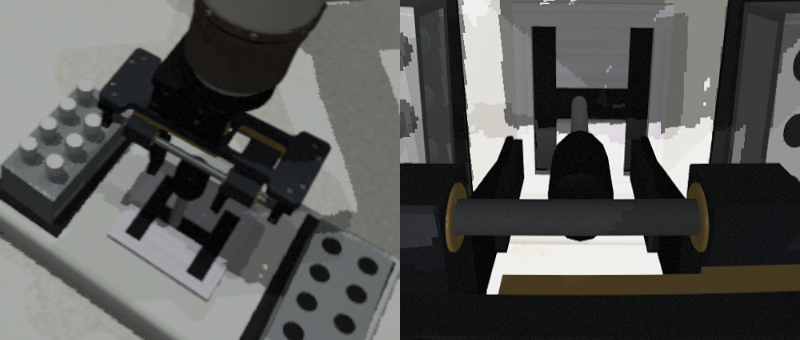

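The knob is centred between the fingers (right half, about (580,180)). Closing now.

>>> apply_moves(steps=[[[0.2,0,0,0,0,0,0],[0.2,0,0,0,0,0,0],[0.2,0,0,0,0,0,0],[0.2,0,0,0,0,0,0]]])

```text
time_s: 5.08
tcp_pos: [0.5452, 0.2217, 0.1498]
ee_rot: [[-0.998, 0.07, 0.001], [0.07, 0.998, 0.001], [-0.001, 0.001, -1.0]]
wrist_force: [-0.8, 1.7, 1.1]
gripper_width: 0.358
```

>>> apply_moves(steps=[[[0.2,0,-6,0,0,0,0],[0.2,0,-6,0,0,0,0],[0.2,0,-6,0,0,0,0],[0.2,0,-6,0,0,0,0],[0.2,0,-3,0,0,0,0],[0.2,0,0,0,0,0,0]]])

```text
time_s: 5.82
tcp_pos: [0.5431, 0.1938, 0.1498]
ee_rot: [[-0.998, 0.07, -0.0], [0.07, 0.998, -0.0], [0.0, -0.0, -1.0]]
wrist_force: [-1.8, 2.0, 1.4]
gripper_width: 0.362
```

>>> apply_moves(steps=[[[0.2,0,-2,0,0,0,0],[0.2,0,0,0,0,0,0]]])

```text
time_s: 6.08
tcp_pos: [0.5432, 0.1933, 0.1498]
ee_rot: [[-0.998, 0.07, 0.001], [0.07, 0.998, 0.002], [-0.001, 0.002, -1.0]]
wrist_force: [-1.3, 5.9, 2.9]
gripper_width: 0.362
```

>>> apply_moves(steps=[[[0.2,0,-2,0,0,0,0],[0.2,0,0,0,0,0,0]]])

```text
time_s: 6.32
tcp_pos: [0.5435, 0.1926, 0.1498]
ee_rot: [[-0.998, 0.07, 0.003], [0.07, 0.998, 0.005], [-0.002, 0.005, -1.0]]
wrist_force: [-1.4, 9.0, 1.1]
gripper_width: 0.357
```

The sideways stop is reached (force rising, y ≈ 0.193). I'll back off slightly, then push forward.

>>> apply_moves(steps=[[[0.2,0,2,0,0,0,0],[0.2,-6,0,0,0,0,0],[0.2,-7,0,0,0,0,0],[0.2,-7,0,0,0,0,0],[0.2,-7,0,0,0,0,0],[0.2,-7,0,0,0,0,0],[0.2,-5,0,0,0,0,0],[0.2,0,0,0,0,0,0]]])

```text
time_s: 7.32
tcp_pos: [0.5815, 0.1902, 0.1495]
ee_rot: [[-0.998, 0.07, -0.001], [0.07, 0.998, 0.001], [0.001, 0.001, -1.0]]
wrist_force: [-3.9, 6.0, 3.3]
gripper_width: 0.36
```

>>> apply_moves(steps=[[[0.2,-2,0,0,0,0,0],[0.2,0,0,0,0,0,0]]])

```text
time_s: 7.58
tcp_pos: [0.5822, 0.1901, 0.1494]
ee_rot: [[-0.998, 0.07, -0.003], [0.07, 0.998, 0.001], [0.003, 0.0, -1.0]]
wrist_force: [-7.3, 6.5, 5.3]
gripper_width: 0.361
```

>>> apply_moves(steps=[[[0.2,-2,0,0,0,0,0],[0.2,0,0,0,0,0,0]]])

```text
time_s: 7.82
tcp_pos: [0.5829, 0.19, 0.1492]
ee_rot: [[-0.997, 0.07, -0.006], [0.07, 0.998, 0.0], [0.006, -0.0, -1.0]]
wrist_force: [-9.7, 6.6, 6.4]
gripper_width: 0.359
```

Forward stop reached, about 39 mm of travel with force rising. I'll relax the preload, release and rise.

>>> apply_moves(steps=[[[0.2,2,1,0,0,0,0],[0.7,0,0,0,0,0,0],[0.7,0,0,0,0,0,0],[0.7,0,0,0,0,0,0],[0.7,0,0,-20,0,0,0],[0.7,0,0,-30,0,0,0],[0.7,0,0,-40,0,0,0],[0.7,0,0,-40,0,0,0],[0.7,40,0,0,0,0,0],[0.7,50,0,0,0,0,0],[0.7,0,0,0,0,0,0]]])

```text
time_s: 9.2
tcp_pos: [0.4917, 0.1959, 0.2801]
ee_rot: [[-0.998, 0.069, -0.0], [0.069, 0.998, -0.0], [0.0, -0.0, -1.0]]
wrist_force: [0.3, -1.2, -0.1]
gripper_width: 0.698
```

Run:
```python
from station import capture,sense
from h import *
S=sense();print(S['time_s'],S['tcp_pos'],S['wrist_force'])
a=capture('scene')['color'][150:430,150:600,::-1]
b=capture('wrist')['color'][:,:,::-1]
cv2.imwrite('pics/c4.png',np.hstack([cv2.resize(a,(400,250)),cv2.resize(b,(400,250))]))
cv2.imwrite('pics/c5.png',cv2.resize(a,(800,498)))
```

```text
9.2 [0.49168172 0.19586815 0.2800649 ] [ 0.30479474 -1.24670849 -0.10244568]
```

View pics/c4.png

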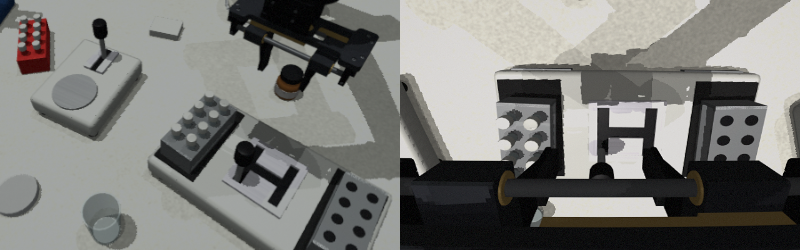

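The lever stands in the slot next to the capped rack, at the far end. The stirrer and rack look unchanged. One numeric check against the first picture, then I'll hand in.

Run:
```python
from station import capture,sense,masks_of,r
from h import *
p=capture('scene')
print('expected top',proj(p,[[.582,.190,.17]]))
for t in('mixer_knob','stirrer_knob','tube_rack'):
    print(t,[(m['box'],round(m['confidence'],2)) for m in masks_of(p,t)])
r.finish_job()
```

```text
expected top [[425.18371744 313.93361475]]
mixer_knob [([417.6, 307.0, 25.0, 44.8], 0.72)]
stirrer_knob [([251.2, 173.2, 19.7, 41.2], 0.72), ([331.5, 249.4, 84.9, 94.2], 0.61)]
tube_rack [([333.5, 253.4, 79.2, 88.4], 0.71), ([166.9, 167.1, 41.4, 61.7], 0.62)]
the job is handed in; nothing more can be done
```

The mixer is in gear on the right (-y) side, where the rack of capped tubes stands, and I handed the job in at about 9.3 s.

I gripped the lever and shifted it across neutral to the right-hand slot until the force rose at the stop. Then I pushed it forward about 39 mm until the force rose again at the far end. I released it, lifted the gripper and backed away.

**Last checks:**
- **Lever:** after release, the last pictures show the lever at the far end of the right-hand slot. The detected grip agrees with where the arm left it, to a few pixels.
- **Stirrer and rack:** the stirrer lever's detection box is within 1–3 px of the first picture. The loaded rack's box shifted and shrank by 3–5 px; I put that down to detector noise, as the pictures show no movement. The detector also gave one lower-confidence "stirrer_knob" hit on the loaded rack, which is a misdetection.
- **Forces:** the highest wrist force reported at the end of a move was about 13 N.
- **Disagreement:** my early position estimates of the lever differed by up to about 8 mm between cameras. The close look before gripping showed the lever centred between the fingers.

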